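Set the reagents out in their colour-coded holders

TASK

Set out the riser shelf behind the monitor for the next run: stand each of the four capped containers (two tubes, two small bottles) upright in the holder whose collar has the same colour as its cap, resting on the holder's floor. Do not knock any of them over, and leave the glass beaker and the petri dishes standing where they are.

Things in the scene. Friction and masses are not known exactly. Their poses are not given: they have to be found in the camera images.
- tube_blue_mid (a point): 50 ml screw-cap tube with a blue cap, standing upright on the riser shelf, round about the vertical: 115 mm high, body 32 mm in diameter up to 102 mm, cap 34 mm in diameter above that, about 60 g, flat foot. The point is at its centre, 57.5 mm above its foot; z points to the cap.
- tube_orange_mid (a point): 50 ml screw-cap tube with an orange cap, standing upright on the riser shelf, round about the vertical: 115 mm high, body 32 mm in diameter up to 102 mm, cap 34 mm in diameter above that, about 60 g, flat foot. The point is at its centre, 57.5 mm above its foot; z points to the cap.
- bottle_red_mid (a point): small round reagent bottle with a red cap, standing upright on the riser shelf: 62 mm high, body 40 mm in diameter with a sloping shoulder that ends 40 to 44 mm up, cap 26 mm in diameter from there to the top, about 70 g. The point is at its centre, 31 mm above its foot; z points to the cap.
- bottle_white_mid (a point): small round reagent bottle with a white cap, standing upright on the riser shelf: 62 mm high, body 40 mm in diameter with a sloping shoulder that ends 40 to 44 mm up, cap 26 mm in diameter from there to the top, about 70 g. The point is at its centre, 31 mm above its foot; z points to the cap.
- holder_blue_seat (a point): Blue holder, fixed on the riser shelf: a black round foot (78 mm in diameter) with an upright open collar and a disc inside, both blue. The point is at the centre of its inner floor, 6 mm above the shelf (126 mm above the worktop), where the foot of the matching container rests; the collar's flared rim stands 14 mm above that floor, and the well is 46 mm in diameter at the floor and wider at the rim.
- holder_orange_seat (a point): Orange holder, fixed on the riser shelf: a black round foot (78 mm in diameter) with an upright open collar and a disc inside, both orange. The point is at the centre of its inner floor, 6 mm above the shelf (126 mm above the worktop), where the foot of the matching container rests; the collar's flared rim stands 14 mm above that floor, and the well is 46 mm in diameter at the floor and wider at the rim.
- holder_red_seat (a point): Red holder, fixed on the riser shelf: a black round foot (86 mm in diameter) with an upright open collar and a disc inside, both red. The point is at the centre of its inner floor, 6 mm above the shelf (126 mm above the worktop), where the foot of the matching container rests; the collar's flared rim stands 14 mm above that floor, and the well is 54 mm in diameter at the floor and wider at the rim.
- holder_white_seat (a point): White holder, fixed on the riser shelf: a black round foot (86 mm in diameter) with an upright open collar and a disc inside, both white. The point is at the centre of its inner floor, 6 mm above the shelf (126 mm above the worktop), where the foot of the matching container rests; the collar's flared rim stands 14 mm above that floor, and the well is 54 mm in diameter at the floor and wider at the rim.
- beaker_mid (a point): bystander on the riser shelf, to be left where it is: empty clear glass beaker, 44 mm in diameter, 58 mm high; the point is at its centre, 29 mm up.
- petri_mid (a point): bystander on the riser shelf, to be left where it is: two small round petri dishes taped together as one, 61 mm in diameter, 30 mm high; the point is at its centre, 15 mm up. The riser shelf is plain grey and fixed, behind the monitor; its top lies 120 mm above the worktop. The screen in front of it is fixed, 480 mm wide, and its upper edge is 370 mm above the worktop.
Not all that is in view belongs to the job. Leave any yellow look-alike of the part that bears tube_orange_mid alone.

How it is judged:
At the end, for the whole second after the job is handed in: Each container stands upright (within 0.12 rad) and at rest in the holder of its own cap colour, its centre within 13 mm of the holder's centre line and its foot on the holder's floor (not more than 4 mm above it); beaker and petri dishes stand upright within 30 mm of where they stood (horizontal distance between tube_blue_mid and holder_blue_seat below 0.013 m and z of tube_blue_mid in the frame of holder_blue_seat between 0.0515 and 0.0615 m and angle between each of tube_blue_mid, tube_orange_mid, bottle_red_mid, bottle_white_mid, beaker_mid, petri_mid's own z axis and vertical below 0.12 rad and linear speed of each of tube_blue, tube_orange, bottle_red, bottle_white below 0.02 m/s and angular speed of each of tube_blue, tube_orange, bottle_red, bottle_white below 0.2 rad/s and horizontal distance between tube_orange_mid and holder_orange_seat below 0.013 m and z of tube_orange_mid in the frame of holder_orange_seat between 0.0515 and 0.0615 m and horizontal distance between bottle_red_mid and holder_red_seat below 0.013 m and z of bottle_red_mid in the frame of holder_red_seat between 0.025 and 0.035 m and horizontal distance between bottle_white_mid and holder_white_seat below 0.013 m and z of bottle_white_mid in the frame of holder_white_seat between 0.025 and 0.035 m and distance of each of beaker_mid, petri_mid from where it was at the start of the episode below 0.03 m); the robot touches nothing.
It fails at once if one of the four containers is tipped over (leaning more than 1 rad) (angle between any of tube_blue_mid, tube_orange_mid, bottle_red_mid, bottle_white_mid's own z axis and vertical above 1 rad).
It fails at once if the beaker or the petri dishes are knocked or carried more than 30 mm from their place (distance of any of beaker_mid, petri_mid from where it was at the start of the episode above 0.03 m).
It also fails if it takes over 109 s, if anything falls off the work surface, if the arm or the gripper's body presses on something with over 40 N, if the wrist force passes 120 N, or if a joint passes its speed limit or range.

ROBOT

A 6-joint arm with a two-finger parallel gripper is mounted at the origin on a cart in front of the work surface, level with it; the furniture and walls round the work are solid. World frame = base frame: x ahead of the robot, y to its left, z up, the work surface at z = 0. Lengths are in m, angles in rad, forces in N, time in s.
With the tool pointing down it reaches from about 0.3 to 0.875 m from the base axis. Payload 6.4 kg.
Tool frame: the origin (TCP) lies at the very end of the fingers, on their centre line; the grasp point (between the pads) lies ctrl.pinch_z behind it (ctrl.pinch_z is the distance from the TCP to the grasp point, in m); y points along the fingers, z is the direction in which the jaws open and shut, and the axes are right-handed (so a half turn about y gives the same grasp; the last joint's range is limited). The gripper opens to 85 mm and grips with 20 to 120 N. Pads are 22 mm wide; open, the fingers measure 114 mm over their backs; the gripper's body (76 mm by 85 mm) begins 54 mm behind the grasp point. The pads swing forward as they close: fully open they stand 13 mm farther back than shut.
Start: joints at [1.056, 0.181, 1.607, -0, 1.354, -0.206], TCP at [0.175, 0.548, 0.231] pointing down, gripper open.
Joint ranges: [-2.99, 2.99], [-0.89, 2.07], [0.3, 2.58], [-1.14, 4.28], [0, 2.63], [-3.12, 3.12]. Speed limits (rad/s): [2.57, 2.57, 3.01, 3.14, 3.14, 3.14].

INTERFACE

Orientations are given as a unit quaternion [w, x, y, z].
In Python, from bench import ctrl gives the robot as it stands.
- The arm moves only by the shell command python3 -m pendant 'ROWS'. ROWS is JSON, one flat list of numbers, 7 for each row, row after row: the shift along the world's x, y, z in m, then the turn, a rotation vector about the world's x, y, z in degrees, then the finger opening in m, from 0 to 0.0854. In form: [tx, ty, tz, rx, ry, rz, hand, tx, ty, tz, rx, ry, rz, hand, ...]. A call has 1 to 12 rows; each row shifts and turns the commanded pose from where the row before left it; what a row does not reach is not made up. A row lasts 1/8 s, in which the tool goes at most 62.5 mm and 10.7 degrees, less where a joint would pass 70% of its speed; a pose out of reach is approached as far as the arm can. A call with a gripper value outside its range is refused whole. The fingers move at their own pace and stop on an object; the grip force is fixed at half the most. Time passes only in rows, so rows that do not move let the fingers close. It gives the time, the measured TCP pose, the force and the opening at its end, in the units of the state.
- ctrl.get_obs(): the state, without advancing time (a new reading comes with each control period).
- ctrl.camera(name): name is "scene" or "side" or "wrist"; returns the picture (384x512x3 uint8, red, green, blue); there is no depth.
- ctrl.camera_info(name): a dict with "fx", "fy", "cx", "cy" (pixels), "origin" and "rotation" of the camera in the world; the wrist camera has in their place "tool_from_camera" (4x4, takes a point from camera to tool coordinates, whose origin is the TCP and whose axes are the tool frame's). Camera axes: x right, y down, z forward; pixel columns grow to the right and rows downward; lengths in m; the calibration is good to about 2 mm. A picture is of the moment at which its call begins: read the wrist's pose just before it. camera_info takes no time and is no camera call.
- ctrl.hand_in(): hands the job in, once; it reports no verdict.
Trained networks look in the newest picture that a camera, given by its name, has taken for a name from the list of things; names that differ only in an ending like _2 or _b are one class to them, and where a whole thing is asked for, a point or a joint stands for the part that bears it (a point fixed in the world has none). Each returns a list of dicts, best first, with "score" (0 to 1); they miss things now and then, are a little off and sometimes report something else, mostly with a low value. They report only what shows in the picture. A call takes as long as a camera call. They do not tell look-alikes from the thing itself.
- ctrl.silhouettes(target, camera): "mask" (384x512 bool, what is visible of it) and "bbox" ([left, top, right, bottom] in pixels, round what is visible of it).
The state is a dict: "time_s": time; "q": joint angles; "dq": joint speeds; "joint_efforts": joint torques, N m; "eef_pos": TCP position; "eef_rot": TCP orientation; "wrist_force": force on the tool from outside, world axes, zero at the start; "torque": the same for the moment, N m; "opening": opening from 0.0 (shut) to 1.0 (fully open).
Only numpy, scipy, OpenCV 4.12 (cv2) and the standard library are available. Lean on these libraries where they do the work, as an engineer would, in place of code of your own. Each camera call takes 0.05 s, during which the arm holds its last target.

## Working session

There is one attempt and no reset: what is moved stays moved. The work goes in short steps, Python scripts to look and compute and a shell command to move; the robot and the scene stay as the last step left them, time stands still between calls to the robot, and variables do not carry over. Pictures are saved under pics/ and viewed, and the job is handed in when it is done.

```bash
ls; mkdir -p pics; python3 - <<'E'
from bench import ctrl
import cv2,numpy as np
np.set_printoptions(precision=4,suppress=True)
o=ctrl.get_obs();print(o);print(ctrl.pinch_z)
for n in("scene","side","wrist"):
    im=ctrl.camera(n);cv2.imwrite(f"pics/{n}0.png",im[:,:,::-1]);print(n,ctrl.camera_info(n))
E
```

```text
pics
{'time_s': 0.0, 'q': array([ 1.0557,  0.1815,  1.608 , -0.    ,  1.3538, -0.2063]), 'dq': array([ 0.0011,  0.0005, -0.0008, -0.0011, -0.0003,  0.0006]), 'joint_efforts': array([  0.0001, -44.4871, -35.1335,  -0.0002,   0.009 ,   0.    ]), 'eef_pos': array([0.1745, 0.5473, 0.2304]), 'eef_rot': array([-0.6981,  0.6993, -0.109 ,  0.1085]), 'wrist_force': array([0.362 , 0.8981, 0.1321]), 'torque': array([0.0095, 0.0247, 0.0675]), 'opening': 0.9997546325098596}
0.0187
scene {'fx': 456.2743280147749, 'fy': 456.2743280147749, 'cx': 257.5159604755872, 'cy': 194.06192546384628, 'origin': array([ 0.0227, -0.7928,  0.8573]), 'rotation': array([-0.4272,  0.8658, -0.2363,  0.1098])}
side {'fx': 457.4122843324173, 'fy': 457.4122843324173, 'cx': 260.5021684269578, 'cy': 189.86332594353294, 'origin': array([ 0.423 , -1.1772,  1.0541]), 'rotation': array([-0.432 ,  0.9015, -0.0254,  0.0078])}
wrist {'fx': 321.49861123831397, 'fy': 321.49861123831397, 'cx': 255.17939277252796, 'cy': 196.30701134583396, 'tool_from_camera': array([[-0.0001,  0.9592,  0.2828, -0.0718],
       [-0.001 , -0.2828,  0.9592, -0.1426],
       [ 1.    , -0.0002,  0.001 ,  0.0004],
       [ 0.    ,  0.    ,  0.    ,  1.    ]])}
```

View pics/scene0.png

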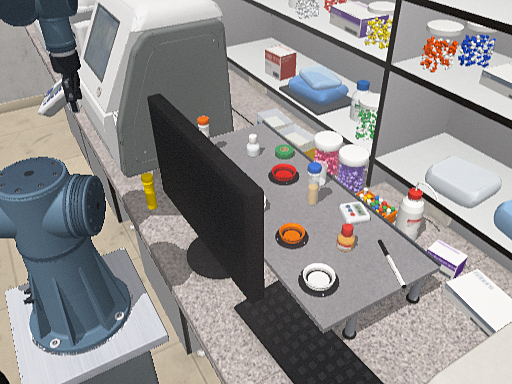

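View pics/side0.png

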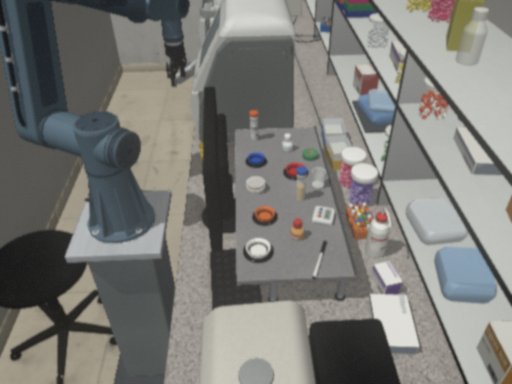

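View pics/wrist0.png

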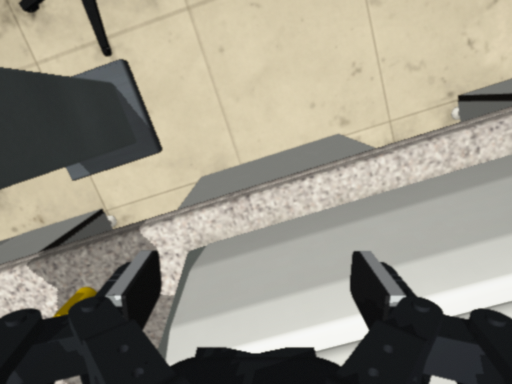

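The scene view shows an orange-capped tube at about (204,125), a yellow look-alike standing by the monitor at (150,190), a white bottle at (253,145), a blue tube at (314,178) and a red bottle at (346,236). The holders are red (283,174), orange (291,235) and white (319,279). In the side view the blue holder is at (257,160) and the petri dishes at (256,185).

```bash
cat > h.py <<'E'
from bench import ctrl
import cv2,numpy as np
from scipy.spatial.transform import Rotation as R
np.set_printoptions(precision=4,suppress=True)
def rq(q): q=np.array(q);return R.from_quat(q[[1,2,3,0]]).as_matrix() if q.ndim==1 else q
def cam(n,obs=None):
    c=ctrl.camera_info(n);K=np.array([[c['fx'],0,c['cx']],[0,c['fy'],c['cy']],[0,0,1.]])
    if n=='wrist':
        o=obs or ctrl.get_obs();T=np.eye(4);T[:3,:3]=rq(o['eef_rot']);T[:3,3]=o['eef_pos'];T=T@np.array(c['tool_from_camera']);return K,T[:3,:3],T[:3,3]
    return K,rq(c['rotation']),np.array(c['origin'])
def ray(C,uv,z):
    K,Rm,o=C;d=Rm@np.linalg.inv(K)@np.array([uv[0],uv[1],1.]);return o+d*(z-o[2])/d[2]
def proj(C,p):
    K,Rm,o=C;q=K@(Rm.T@(np.array(p)-o));return q[:2]/q[2]
E
python3 - <<'E'
from h import *
obs0=ctrl.get_obs();print(rq(obs0['eef_rot']))
for n in("scene","side"):
    im=ctrl.camera(n);C=cam(n)
    crop=im[90:310,140:440] if n=="scene" else im[90:300,190:400]
    cv2.imwrite(f"pics/{n}1.png",cv2.resize(crop,None,fx=2.6,fy=2.6,interpolation=cv2.INTER_CUBIC)[:,:,::-1])
    for t,h in [("tube_blue_mid",.1775),("tube_orange_mid",.1775),("bottle_red_mid",.151),("bottle_white_mid",.151),("beaker_mid",.149),("petri_mid",.135),("holder_blue_seat",.126),("holder_orange_seat",.126),("holder_red_seat",.126),("holder_white_seat",.126)]:
        try: s=ctrl.silhouettes(t,n)
        except Exception as e: print(t,e);continue
        for d in s[:3]:
            b=np.array(d['bbox']);c=((b[0]+b[2])/2,(b[1]+b[3])/2)
            print(n,t,round(d['score'],2),b,ray(C,c,h)[:2])
E
```

```text
[[ 0.9527 -0.0006  0.3039]
 [-0.3039 -0.0012  0.9527]
 [-0.0002 -1.     -0.0013]]
scene tube_blue_mid 0.83 [308.7 163.8 321.8 206.2] [ 0.601  -0.0697]
scene tube_orange_mid 0.54 [139.5 174.4 156.7 210.5] [0.2315 0.1174]
scene tube_orange_mid 0.46 [198.  113.8 210.9 141.6] [0.4866 0.3383]
scene bottle_red_mid 0.57 [339.3 224.4 353.1 253.6] [ 0.5632 -0.2424]
scene bottle_white_mid 0.74 [246.1 134.4 260.3 156.1] [0.5833 0.2123]
scene beaker_mid 0.74 [319.5 163.  327.9 186.9] [ 0.6713 -0.0143]
scene holder_orange_seat 0.82 [274.6 221.7 308.9 253.9] [ 0.4764 -0.1547]
scene holder_red_seat 0.78 [265.4 163.2 298.2 186.4] [0.5936 0.0715]
scene holder_white_seat 0.56 [301.1 263.4 335.2 295.7] [ 0.4531 -0.2901]
scene holder_white_seat 0.31 [273.7 222.4 308.8 250.5] [ 0.4779 -0.1503]
scene holder_white_seat 0.18 [307.3 164.  321.2 208.1] [ 0.6398 -0.0174]
side tube_blue_mid 0.54 [291.2 166.8 305.5 198.5] [ 0.593  -0.0596]
side tube_orange_mid 0.82 [251.2 111.7 256.6 142.1] [0.4685 0.2838]
side bottle_red_mid 0.73 [288.3 218.2 304.  239.1] [ 0.567  -0.2375]
side beaker_mid 0.51 [311.6 170.2 325.1 189.8] [ 0.6648 -0.0134]
side petri_mid 0.82 [246.6 176.6 264.5 195.4] [ 0.4608 -0.0143]
side petri_mid 0.27 [253.5 204.9 277.6 227.1] [ 0.4843 -0.1609]
side holder_blue_seat 0.74 [245.1 154.2 266.7 170.3] [0.4684 0.131 ]
side holder_orange_seat 0.57 [255.8 205.5 277.9 229.1] [ 0.4885 -0.157 ]
side holder_red_seat 0.58 [280.  162.4 299.2 182.6] [0.5799 0.0637]
side holder_white_seat 0.73 [239.  236.9 272.1 262.3] [ 0.4486 -0.2885]
side holder_white_seat 0.29 [278.4 134.  293.5 153.3] [0.5847 0.2426]
```

View pics/scene1.png

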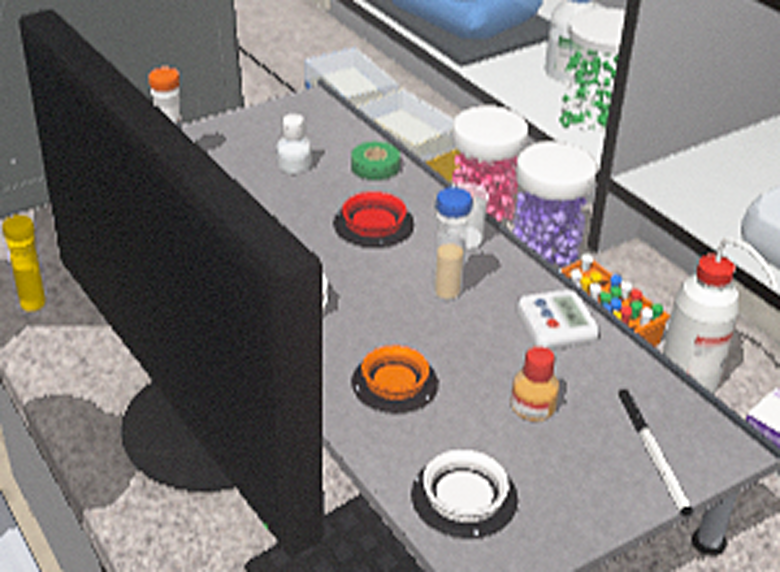

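View pics/side1.png

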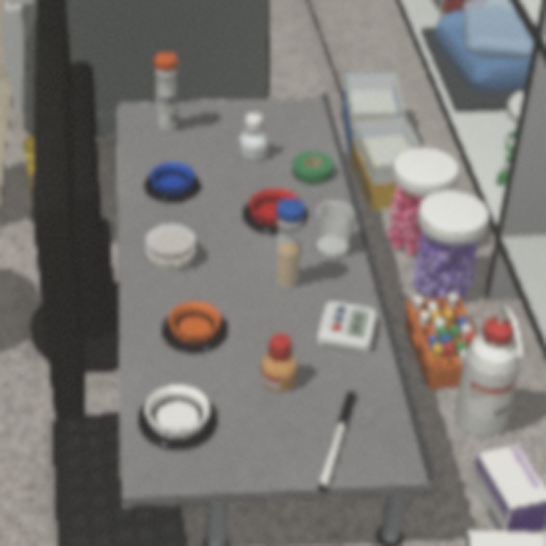

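```bash
python3 - <<'E'
from h import *
C=cam("scene")
s=lambda u,v:(140+u/2.6,90+v/2.6)
print("monitor top", [ray(C,s(*p),.37)[:2] for p in [(23,18),(46,12),(322,260),(290,280)]])
print("shelf corners", [ray(C,s(*p),.12)[:2] for p in [(318,82),(775,462),(440,570),(200,120)]])
print("base of machine",[ray(C,s(*p),.0)[:2] for p in [(242,100)]],[ray(C,s(*p),.12)[:2] for p in [(242,100)]])
C2=cam("side");s2=lambda u,v:(190+u/2.6,90+v/2.6)
print("side: shelf corners",[ray(C2,s2(*p),.12)[:2] for p in [(116,101),(326,95),(124,500),(428,485)]])
print("side monitor top",[ray(C2,s2(*p),.37)[:2] for p in [(35,5),(65,5),(60,410),(118,368)]], )
print("machine top side", [[ray(C2,p,h)[:2] for p in [(203,45),(293,45)]] for h in (.3,.4,.5)])
print("machine foot side", [ray(C2,p,h)[:2] for h in (0,.12) for p in [(293,128)]])
print("tube orange axis", ray(C2,s2(166,60),.235)[:2],ray(C,s(164,78),.235)[:2])
E
```

```text
monitor top [array([0.3036, 0.2263]), array([0.3265, 0.2271]), array([ 0.3509, -0.2397]), array([ 0.3213, -0.2476])]
shelf corners [array([0.7084, 0.371 ]), array([ 0.7002, -0.3917]), array([ 0.3952, -0.3399]), array([0.5368, 0.3639])]
base of machine [array([0.6981, 0.5717])] [array([0.6035, 0.3807])]
side: shelf corners [array([0.3956, 0.3699]), array([0.7128, 0.3665]), array([ 0.3972, -0.3968]), array([ 0.7048, -0.3957])]
side monitor top [array([0.3035, 0.1932]), array([0.3411, 0.1906]), array([ 0.3546, -0.5114]), array([ 0.401 , -0.4664])]
machine top side [[array([0.2694, 0.7801]), array([0.6596, 0.7516])], [array([0.2898, 0.5205]), array([0.6282, 0.4958])], [array([0.3101, 0.261 ]), array([0.5968, 0.2401])]]
machine foot side [array([0.6497, 0.5589]), array([0.6239, 0.3613])]
tube orange axis [0.4693 0.2841] [0.4627 0.2848]
```

```bash
python3 - <<'E'
import cv2
for n,c in(("side0",(slice(0,280),slice(120,400))),("scene0",(slice(0,220),slice(0,300)))):
    a=cv2.imread(f"pics/{n}.png")[c];cv2.imwrite(f"pics/{n}b.png",cv2.resize(a,None,fx=2.1,fy=2.1,interpolation=2))
E
```

```text
(no output)
```

View pics/side0b.png

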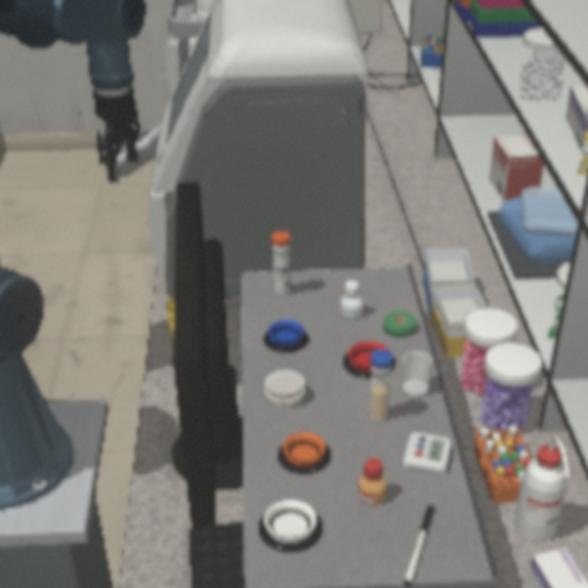

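View pics/scene0b.png

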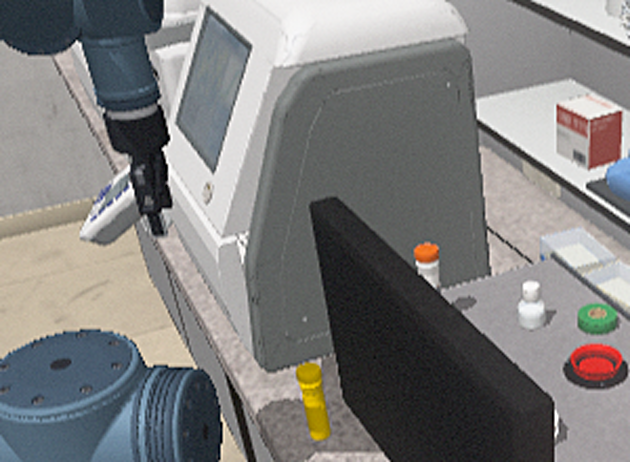

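Candidates for the orange tube are the orange-capped one at scene (204,125), which I choose, and the yellow look-alike at scene (150,190), which I leave alone. The close crop confirms an orange cap on a clear body. I'll go up first, then over the monitor, turning the hand so its camera is on the far side.

```bash
python3 -m pendant '[0,-0.01,0.05,0,0,-9,0.085, 0,-0.01,0.05,0,0,-9,0.085, 0,-0.02,0.05,0,0,-9,0.085, 0,-0.03,0.05,0,0,-9,0.085, 0,-0.04,0.05,0,0,-9,0.085, 0,-0.04,0.05,0,0,-9,0.085]'; python3 -m pendant '[0.03,-0.04,0,0,0,-9,0.085, 0.03,-0.04,0,0,0,-9,0.085, 0.03,-0.04,0,0,0,-9,0.085, 0.03,-0.04,0,0,0,-9,0.085, 0.03,-0.04,0,0,0,-9,0.085, 0.03,-0.04,0,0,0,-9,0.085, 0.03,-0.04,0,0,0,-9,0.085, 0.03,-0.04,0,0,0,-9,0.085, 0.03,-0.04,0,0,0,-9,0.085, 0.03,-0.04,0,0,0,-9,0.085, 0,0,0,0,0,-9,0.085, 0,0,0,0,0,-9.3,0.085]'
```

```text
time_s: 2.0
eef_pos: [0.1744, 0.3984, 0.5306]
eef_rot: [0.572, -0.572, 0.415, -0.416]
wrist_force: [0.8, 0.3, 1.2]
opening: 0.999
time_s: 3.5
eef_pos: [0.4751, -0.0011, 0.5285]
eef_rot: [-0.003, 0.002, 0.707, -0.707]
wrist_force: [-0.5, -0.4, -0.0]
opening: 0.993
```

```bash
python3 -m pendant '[0,0,0,0,0,0,0.085]' ; python3 - <<'E'
from h import *
o=ctrl.get_obs();print(o['q'],o['eef_pos']);print(rq(o['eef_rot']))
im=ctrl.camera("wrist");C=cam("wrist",o)
cv2.imwrite("pics/w1.png",cv2.resize(im,(768,576),interpolation=cv2.INTER_CUBIC)[:,:,::-1])
im=ctrl.camera("scene");cv2.imwrite("pics/s2.png",im[:,:,::-1])
E
```

```text
time_s: 3.62
eef_pos: [0.4748, -0.0004, 0.5289]
eef_rot: [0.0, -0.0, 0.707, -0.707]
wrist_force: [0.1, 0.6, 1.0]
opening: 0.994
[-0.2517 -0.1192  1.3337 -0.      1.9271  1.3179] [ 0.4748 -0.0004  0.5289]
[[-1.     -0.0001  0.0012]
 [-0.0012  0.     -1.    ]
 [ 0.0001 -1.     -0.    ]]
```

View pics/w1.png

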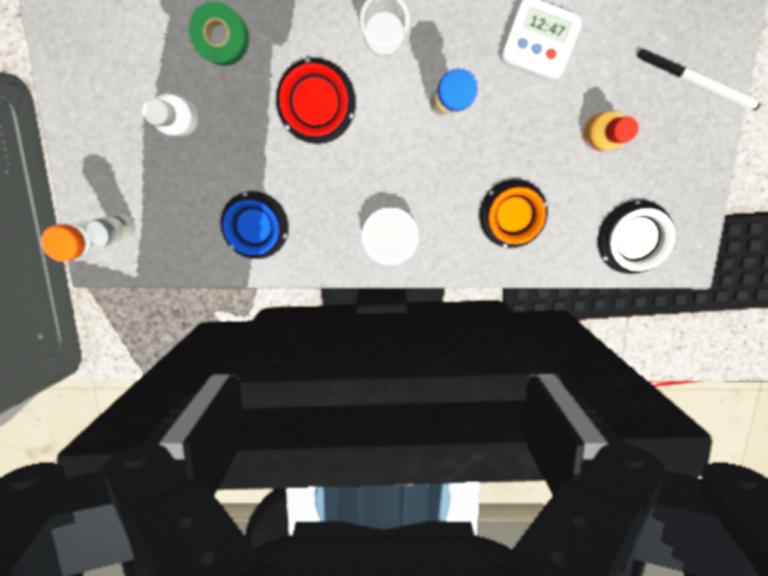

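View pics/s2.png

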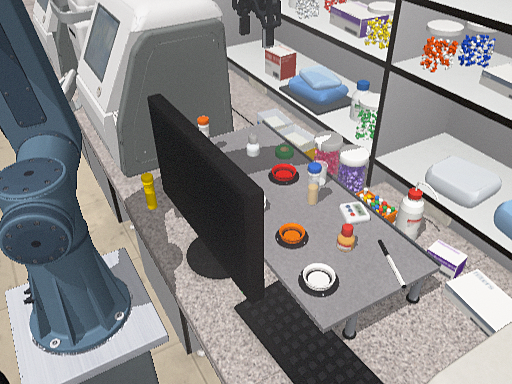

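The wrist view shows the whole shelf. Caps are orange (63,243), white (158,111), blue (457,90) and red (622,129). Holders are blue (253,226), red (315,100), orange (514,213) and white (637,237). The petri dishes are at (390,236) and the beaker at (385,25) (768x576 view).

```bash
cat > m.py <<'E'
from h import *
def blob(im,seed,tol=None):
    # hue/sat mask comp at seed
    hsv=cv2.cvtColor(im,cv2.COLOR_RGB2HSV).astype(int);u,v=map(int,seed);p=hsv[v,u]
    dh=np.abs(hsv[:,:,0]-p[0]);dh=np.minimum(dh,180-dh)
    m=((dh<9)&(hsv[:,:,1]>120)&(hsv[:,:,2]>60)).astype(np.uint8)
    n,l=cv2.connectedComponents(m);m=(l==l[v,u]).astype(np.uint8)
    c=max(cv2.findContours(m,0,1)[0],key=cv2.contourArea);h=cv2.convexHull(c);return cv2.fitEllipse(h)
def ell(im,seed,z,C):
    e=blob(im,seed);return e
E
python3 - <<'E'
from m import *
import json
o=ctrl.get_obs();im=ctrl.camera("wrist");C=cam("wrist",o)
k=512/768
S={"cap_o":((63,243),.235),"cap_b":((457,90),.235),"cap_r":((624,129),.182),"H_b":((240,232),.14),"H_r":((315,100),.14),"H_o":((514,213),.14)}
for n,(s,z) in S.items():
    e=blob(im,(s[0]*k,s[1]*k))
    print(n,np.array(e[0]),np.array(e[1]),'diam',np.mean(e[1])*np.linalg.norm(ray(C,(256,192),z)-ray(C,(257,192),z)),ray(C,e[0],z)[:2])
for t in ["holder_blue_seat","holder_red_seat","holder_orange_seat","holder_white_seat","tube_blue_mid","tube_orange_mid","bottle_white_mid","bottle_red_mid","petri_mid","beaker_mid"]:
    for d in ctrl.silhouettes(t,"wrist")[:1]:
        m=d['mask'].astype(np.uint8);c=max(cv2.findContours(m,0,1)[0],key=cv2.contourArea);e=cv2.fitEllipse(cv2.convexHull(c))
        print(t,round(d['score'],2),np.array(d['bbox']),np.array(e[0]),np.array(e[1]),ray(C,e[0],.126)[:2])
for y,x,n in((130,380,'wh'),(55,90,'wb')):
    cv2.imwrite(f"pics/{n}.png",cv2.resize(im[y:y+60,x:x+80],None,fx=8,fy=8,interpolation=2)[:,:,::-1])
E
```

```text
cap_o [ 41.3091 160.9573] [24.4817 29.1869] diam 0.03783896324208299 [0.4677 0.2941]
cap_b [305.0123  59.3498] [25.3235 27.6373] diam 0.037339898181212416 [ 0.5981 -0.0616]
cap_r [414.4623  86.5786] [17.1776 22.0698] diam 0.031030312644776233 [ 0.5685 -0.2287]
H_b [167.0639 150.9105] [36.7944 40.0879] diam 0.06600018803190663 [0.468  0.1465]
H_r [208.9314  65.7827] [46.8039 50.38  ] diam 0.08342819758523824 [0.5995 0.0724]
H_o [344.4737 143.5048] [35.7053 38.4848] diam 0.06368902280955711 [ 0.4814 -0.1461]
holder_blue_seat 0.66 [398.7 135.9 451.9 181.4] [423.6584 157.8643] [47.1517 54.0159] [ 0.4558 -0.2871]
holder_red_seat 0.63 [186.7  40.9 235.   98.3] [210.7166  66.885 ] [52.8614 57.3489] [0.5993 0.0715]
holder_orange_seat 0.72 [318.1 118.6 367.6 164.5] [342.4901 142.4948] [44.1951 47.1225] [ 0.4813 -0.1464]
holder_white_seat 0.92 [398.1 133.9 450.7 182.7] [423.5315 158.079 ] [47.6229 53.9314] [ 0.4554 -0.287 ]
tube_blue_mid 0.95 [289.2  45.  319.2  76.8] [302.7887  61.8741] [26.1221 36.4249] [ 0.6072 -0.0738]
tube_orange_mid 0.72 [ 26.1 141.2  92.3 173.6] [ 58.2214 156.2689] [29.4871 64.3117] [0.4561 0.337 ]
bottle_white_mid 0.87 [ 96.5  61.6 135.1  87.7] [114.5386  75.7207] [25.9607 37.7929] [0.5856 0.2253]
bottle_red_mid 0.92 [389.2  71.9 426.   99. ] [406.3672  87.0775] [27.6461 37.3917] [ 0.5702 -0.242 ]
petri_mid 0.79 [242.  138.7 278.1 176.8] [260.1257 157.2512] [36.7877 38.3705] [ 0.4557 -0.0078]
beaker_mid 0.94 [242.9   0.  272.5  37.6] [256.7205  14.3692] [30.8578 44.7171] [ 0.6738 -0.0009]
```

View pics/wh.png

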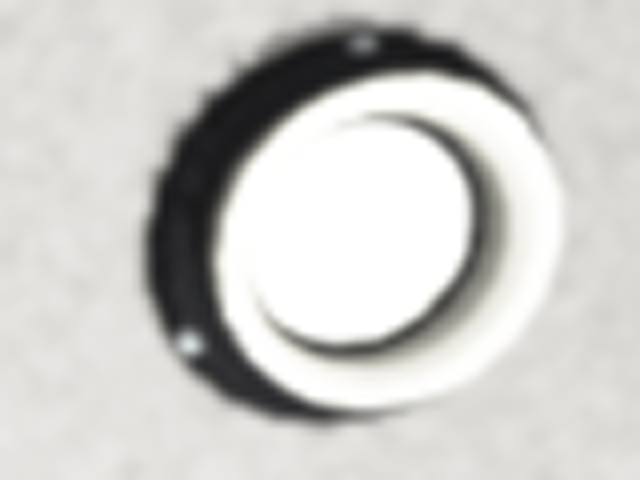

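View pics/wb.png

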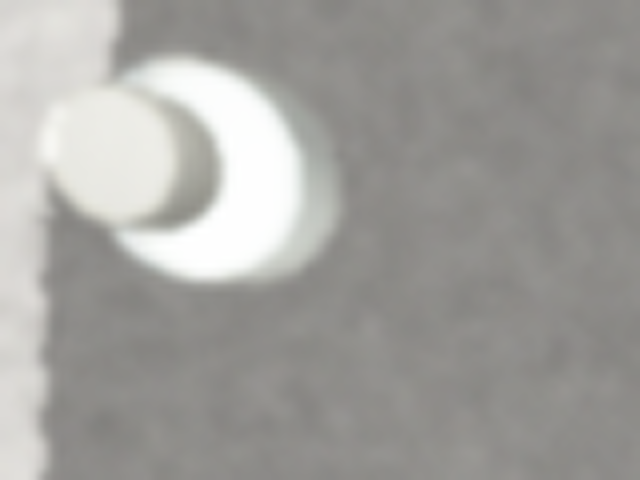

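```bash
python3 -m pendant '[0.025,0.01,-0.05,0,0,0,0.085, 0.025,0.01,-0.05,0,0,0,0.085, 0,0,0,0,0,0,0.085, 0,0,0,0,0,0,0.085]' ; python3 - <<'E'
from m import *
o=ctrl.get_obs();im=ctrl.camera("wrist");C=cam("wrist",o);np.savez("v2.npz",K=C[0],R=C[1],o=C[2]);print(o['eef_pos'])
cv2.imwrite("pics/w2raw.png",im[:,:,::-1])
cv2.imwrite("pics/w2.png",cv2.resize(im,(768,576),interpolation=cv2.INTER_CUBIC)[:,:,::-1])
E
```

```text
time_s: 4.78
eef_pos: [0.5248, 0.0196, 0.4305]
eef_rot: [-0.001, -0.0, -0.707, 0.707]
wrist_force: [-0.6, -0.4, 0.4]
opening: 0.994
[0.5248 0.0196 0.4305]
```

View pics/w2.png

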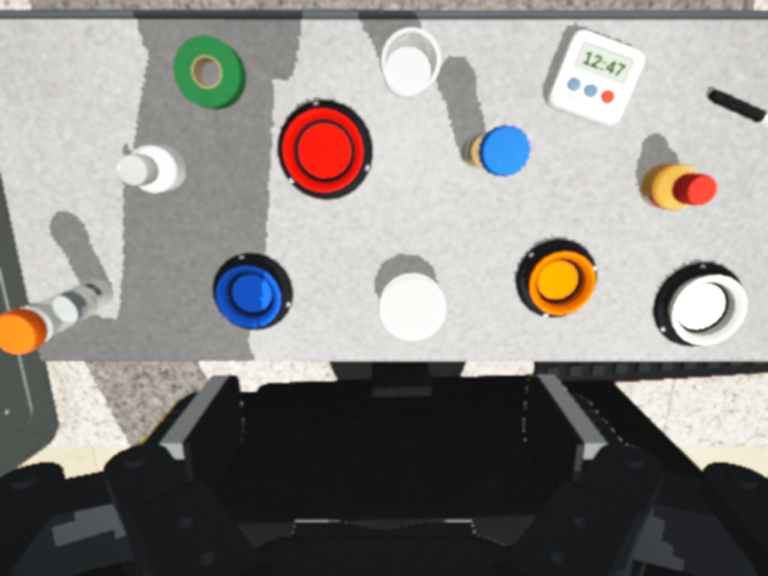

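```bash
cat > ov.py <<'E'
from m import *
def circ(C,x,y,z,d):
    a=np.linspace(0,2*np.pi,60);return np.array([proj(C,(x+d/2*np.cos(t),y+d/2*np.sin(t),z)) for t in a])
def draw(im,C,cs,f,crop):
    x0,y0,x1,y1=crop;g=cv2.resize(im[y0:y1,x0:x1],None,fx=f,fy=f,interpolation=2)[:,:,::-1].copy()
    for x,y,z,d in cs:
        p=((circ(C,x,y,z,d)-[x0,y0]+.5)*f).astype(np.int32);cv2.polylines(g,[p],True,(0,255,0),1)
    return g
E
python3 - <<'E'
from ov import *
im=cv2.imread("pics/w2raw.png")[:,:,::-1];d=np.load("v2.npz");C=(d['K'],d['R'],d['o']);k=512/768
pk={"hb":((252,292),.126),"hr":((324,150),.126),"ho":((557,280),.126),"hw":((697,307),.126),"to":((20,330),.235),"tb":((504,150),.235),"br":((696,189),.182),"bw":((135,168),.182),"pet":((412,306),.15),"bea":((411,60),.178)}
P={n:ray(C,np.array(u)*k-.17,z)[:2] for n,(u,z) in pk.items()}
cs=[]
for n,p in P.items():
    print(n,p)
    if n[0]=='h': s=.078 if n in('hb','ho') else .086; cs+= [(*p,.126,s-.032),(*p,.121,s)]
    elif n[0]=='t': cs+=[(*p,.235,.034),(*p,.12,.032)]
    elif n in('br','bw'): cs+=[(*p,.182,.026),(*p,.12,.04)]
for i,c in enumerate([(0,70,270,250),(270,70,512,250)]): cv2.imwrite(f"pics/ov{i}.png",draw(im,C,cs,2.9,c))
E
```

```text
hb [0.4683 0.1466]
hr [0.5995 0.0727]
ho [ 0.4804 -0.1464]
hw [ 0.4534 -0.2854]
to [0.4699 0.2914]
tb [ 0.5989 -0.061 ]
br [ 0.5697 -0.2283]
bw [0.5856 0.2149]
pet [ 0.4618 -0.0065]
bea [ 0.6637 -0.0006]
```

View pics/ov0.png

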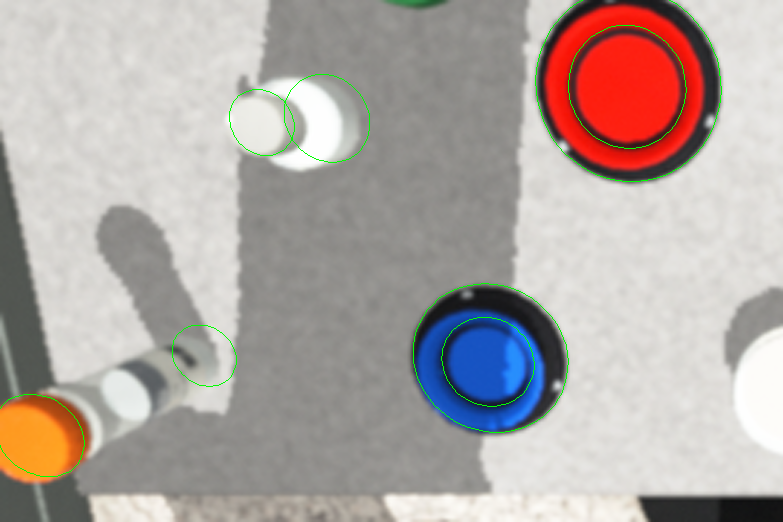

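View pics/ov1.png

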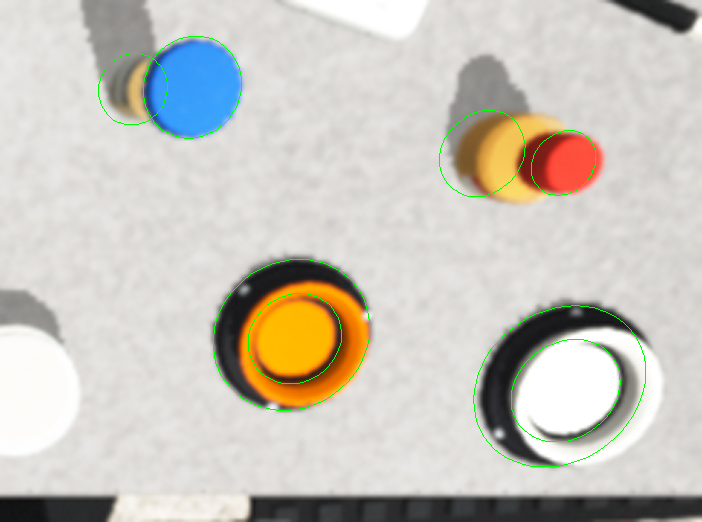

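Overlays fit the holders within about 2 mm. I start with the blue tube at about (0.598,-0.062), going to its holder at (0.468,0.1465).

```bash
python3 -m pendant '[0.036,-0.041,0,0,0,0,0.085, 0.037,-0.041,0,0,0,0,0.085, 0,0,-0.04,0,0,0,0.085, 0,0,-0.04,0,0,0,0.085, 0,0,-0.04,0,0,0,0.085, 0,0,-0.04,0,0,0,0.085, 0,0,-0.035,0,0,0,0.085, 0,0,-0.03,0,0,0,0.085, 0,0,-0.025,0,0,0,0.085, 0,0,0,0,0,0,0.085, 0,0,0,0,0,0,0.085]'; python3 - <<'E'
from m import *
print(ctrl.get_obs()['eef_pos'])
for n in("side","wrist"):
    im=ctrl.camera(n)
    if n=="side": im=cv2.resize(im[60:280,180:400],None,fx=2.6,fy=2.6)
    cv2.imwrite(f"pics/g1{n}.png",im[:,:,::-1])
E
```

```text
time_s: 6.2
eef_pos: [0.5992, -0.0629, 0.1816]
eef_rot: [-0.001, -0.001, -0.707, 0.708]
wrist_force: [0.2, 0.0, -0.0]
opening: 0.993
[ 0.5992 -0.0629  0.1816]
```

View pics/g1side.png

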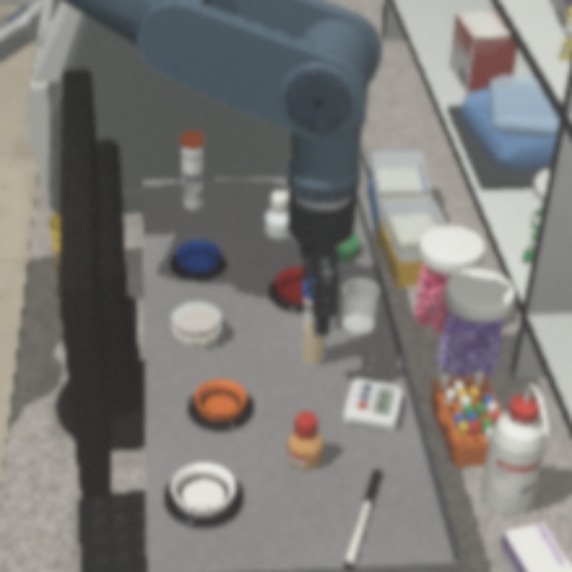

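View pics/g1wrist.png

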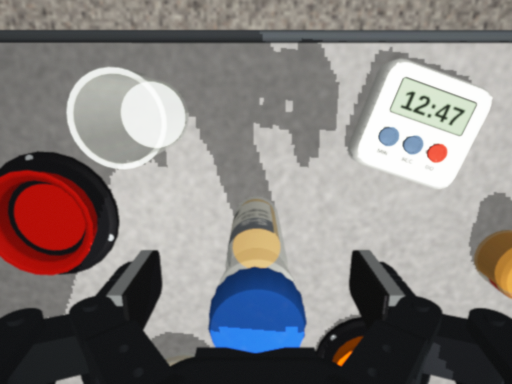

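```bash
python3 - <<'E'
from ov import *
o=ctrl.get_obs();C=cam("wrist",o)
for x in(.590,.595,.6,.605):print(x,circ(C,x,-.062,.235,.034)[:,1].min(),circ(C,x,-.062,.12,.032)[:,1].min(),circ(C,x,-.062,.235,.034)[:,0].min(),circ(C,x,-.062,.235,.034)[:,0].max())
E
python3 -m pendant '[0,0,0,0,0,0,0.0, 0,0,0,0,0,0,0.0, 0,0,0,0,0,0,0.0, 0,0,0,0,0,0,0.0, 0,0,0,0,0,0,0.0, 0,0,0,0,0,0,0.0]'
```

```text
0.59 308.96344689007077 204.01601415680668 203.84691575869846 304.8648119585642
0.595 295.38440569700447 196.81307512747412 203.17698649917432 305.5187055849992
0.6 281.4291044201339 189.51506522672975 202.48926487545657 306.1899645447255
0.605 267.08168473035823 182.12008970388487 201.78303253871883 306.8792898986808
time_s: 7.05
eef_pos: [0.5979, -0.0623, 0.1792]
eef_rot: [-0.0, -0.0, -0.707, 0.707]
wrist_force: [-0.1, -0.4, 3.6]
opening: 0.363
```

```bash
python3 -m pendant '[0,0,0.02,0,0,0,0.0, 0,0,0.04,0,0,0,0.0, -0.01,0.02,0,0,0,0,0.0, -0.025,0.04,0,0,0,0,0.0, -0.03,0.046,0,0,0,0,0.0, -0.03,0.046,0,0,0,0,0.0, -0.025,0.037,0,0,0,0,0.0, -0.011,0.02,0,0,0,0,0.0, 0,0,0,0,0,0,0.0, 0,0,0,0,0,0,0.0]'; python3 - <<'E'
from ov import *
o=ctrl.get_obs();print(o['eef_pos'],o['opening'])
for n in("side","wrist","scene"):
    im=ctrl.camera(n)
    if n=="side": im=cv2.resize(im[60:280,180:400],None,fx=2.6,fy=2.6)
    if n=="wrist":
        C=cam(n,o); im=draw(im,C,[(.468,.1465,.121,.078),(.468,.1465,.126,.046),(.468,.1465,.184,.032)],1.5,(0,0,512,384))[:,:,::-1]
    cv2.imwrite(f"pics/g2{n}.png",im[:,:,::-1])
E
```

```text
time_s: 8.3
eef_pos: [0.4668, 0.1465, 0.2389]
eef_rot: [-0.0, 0.0, -0.707, 0.707]
wrist_force: [0.1, 0.5, -0.5]
opening: 0.357
[0.4668 0.1465 0.2389] 0.35682181971779636
```

View pics/g2side.png

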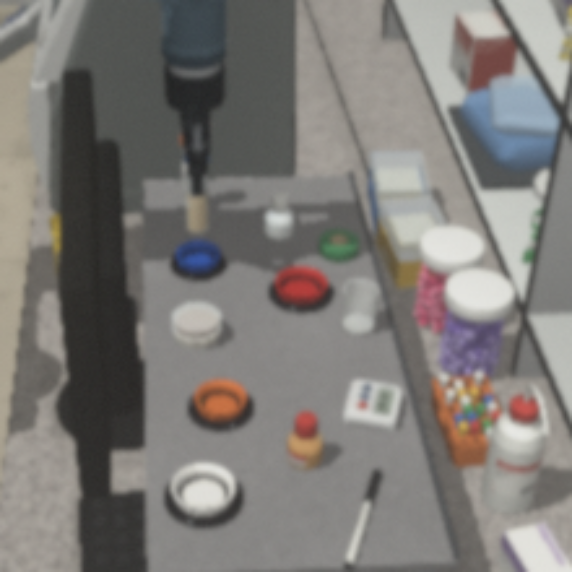

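View pics/g2wrist.png

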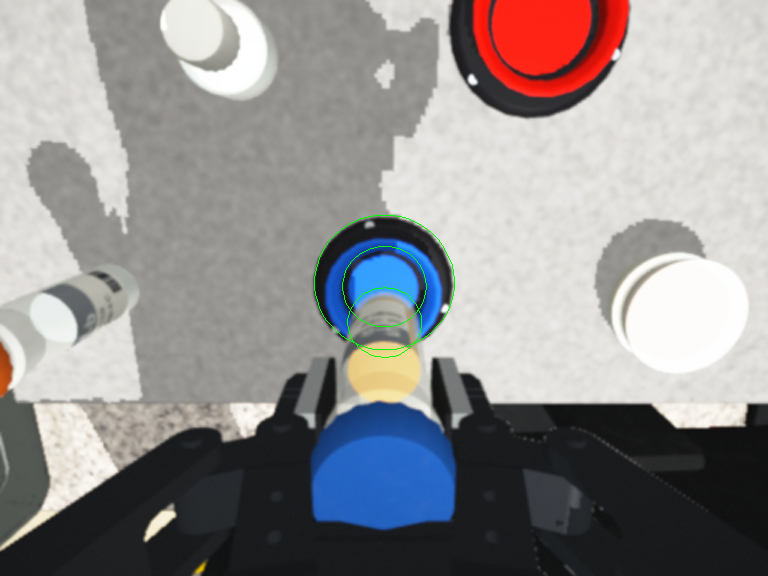

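View pics/g2scene.png

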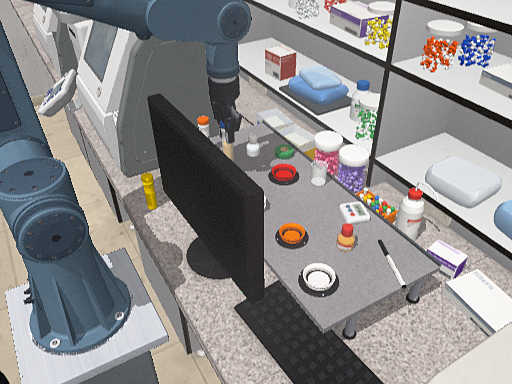

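```bash
python3 -m pendant '[0.002,0,-0.015,0,0,0,0.0, 0,0,-0.015,0,0,0,0.0, 0,0,-0.012,0,0,0,0.0, 0,0,-0.008,0,0,0,0.0, 0,0,-0.003,0,0,0,0.0, 0,0,0,0,0,0,0.0, 0,0,0,0,0,0,0.0]'; python3 - <<'E'
from ov import *
o=ctrl.get_obs();print(o['eef_pos'],o['opening'])
im=ctrl.camera("wrist");C=cam("wrist",o)
cv2.imwrite("pics/g3.png",im[:,:,::-1])
E
```

```text
time_s: 9.32
eef_pos: [0.4691, 0.1468, 0.1864]
eef_rot: [0.0, 0.0, 0.707, -0.707]
wrist_force: [0.8, -0.2, -0.3]
opening: 0.358
[0.4691 0.1468 0.1864] 0.35794353204334434
```

View pics/g3.png

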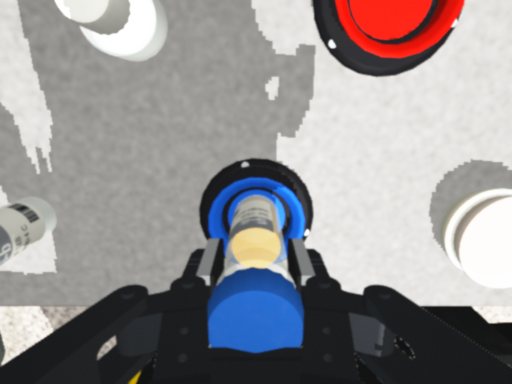

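Centred in the well and about 1 mm above the floor. I lower another 2 mm, release, and lift straight up.

```bash
python3 -m pendant '[0,0,-0.001,0,0,0,0.0, 0,0,-0.001,0,0,0,0.0]'; python3 -m pendant '[0,0,0,0,0,0,0.04, 0,0,0,0,0,0,0.05, 0,0,0,0,0,0,0.085, 0,0,0,0,0,0,0.085, 0,0,0.01,0,0,0,0.085, 0,0,0.03,0,0,0,0.085, 0,0,0.05,0,0,0,0.085, 0,0,0.05,0,0,0,0.085, 0,0.02,0.04,0,0,0,0.085, 0,0.04,0,0,0,0,0.085, 0,0.03,0,0,0,0,0.085, 0,0,0,0,0,0,0.085]'; python3 - <<'E'
from ov import *
o=ctrl.get_obs();print(o['eef_pos'],o['opening'])
im=ctrl.camera("wrist");C=cam("wrist",o)
cs=[(.468,.1465,.126,.032),(.468,.1465,.241,.034),(.468,.294,.235,.034),(.468,.294,.12,.032),(.585,.217,.12,.04),(.585,.217,.182,.026)]
cv2.imwrite("pics/g4.png",draw(im,C,cs,1.5,(0,0,512,384)))
E
```

```text
time_s: 9.62
eef_pos: [0.4692, 0.1468, 0.1851]
eef_rot: [0.001, 0.0, 0.707, -0.707]
wrist_force: [-3.7, -1.1, 12.0]
opening: 0.357
time_s: 11.12
eef_pos: [0.4684, 0.2383, 0.3645]
eef_rot: [0.001, -0.001, 0.707, -0.707]
wrist_force: [0.1, 0.1, 0.4]
opening: 0.991
[0.4684 0.2383 0.3645] 0.9910754454307765
```

View pics/g4.png

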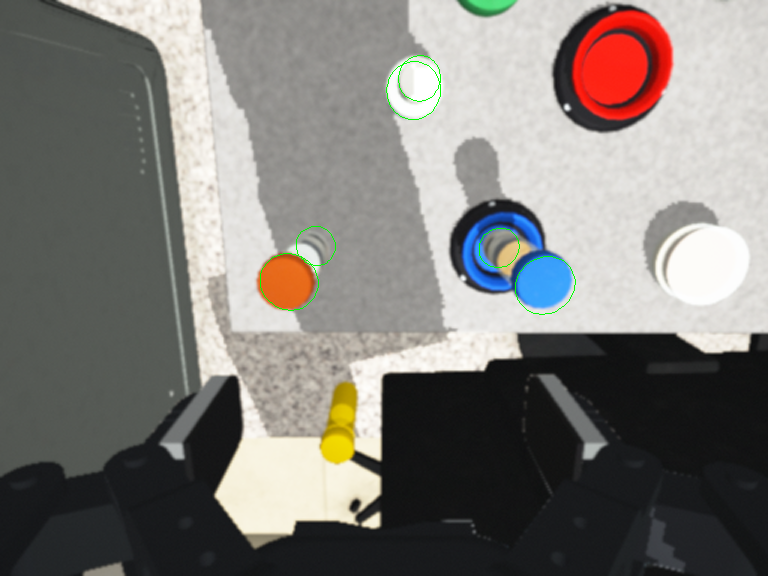

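The blue tube stands in the blue holder, its cap at (544,281) matching the prediction. The orange cap at (287,281) fits an estimate of (0.468,0.294). The machine's side face is clear.

```bash
python3 -m pendant '[0,0.03,0,0,0,0,0.085, 0,0.0255,0,0,0,0,0.085, 0,0,-0.04,0,0,0,0.085, 0,0,-0.04,0,0,0,0.085, 0,0,-0.04,0,0,0,0.085, 0,0,-0.035,0,0,0,0.085, 0,0,-0.0295,0,0,0,0.085, 0,0,0,0,0,0,0.085, 0,0,0,0,0,0,0.085]'; python3 - <<'E'
from ov import *
o=ctrl.get_obs();print(o['eef_pos'],o['opening'])
im=ctrl.camera("wrist");C=cam("wrist",o)
cv2.imwrite("pics/g5.png",draw(im,C,[(.468,.294,.235,.034),(.468,.294,.12,.032)],1.5,(0,0,512,384)))
E
```

```text
time_s: 12.3
eef_pos: [0.4697, 0.2919, 0.1809]
eef_rot: [0.0, 0.001, 0.707, -0.707]
wrist_force: [0.3, -0.3, 0.8]
opening: 0.996
[0.4697 0.2919 0.1809] 0.9959410892824797
```

View pics/g5.png

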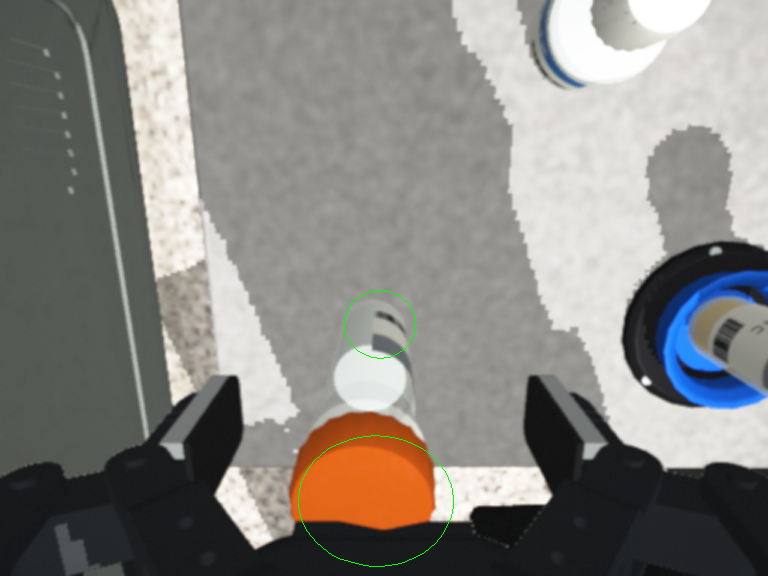

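```bash
python3 -m pendant '[0,0.004,0,0,0,0,0.085, 0,0,0,0,0,0,0.085, 0,0,0,0,0,0,0.0, 0,0,0,0,0,0,0.0, 0,0,0,0,0,0,0.0, 0,0,0,0,0,0,0.0, 0,0,0,0,0,0,0.0, 0,0,0,0,0,0,0.0]'; python3 -m pendant '[0,0,0,0,0,0,0.0]'
```

```text
time_s: 13.35
eef_pos: [0.4689, 0.2963, 0.1795]
eef_rot: [0.0, 0.0, 0.707, -0.707]
wrist_force: [0.9, 0.2, 1.4]
opening: 0.355
time_s: 13.48
eef_pos: [0.4689, 0.2963, 0.1795]
eef_rot: [0.0, 0.0, 0.707, -0.707]
wrist_force: [0.5, -0.5, 0.9]
opening: 0.357
```

```bash
python3 -m pendant '[0,0,0.02,0,0,0,0.0, 0,0,0.05,0,0,0,0.0, 0,0,0.05,0,0,0,0.0, 0,0,0.03,0,0,0,0.0, 0,0,0,0,0,0,0.0]'; python3 -m pendant '[0,-0.02,0,0,0,0,0.0, 0,-0.045,0,0,0,0,0.0, 0,-0.05,0,0,0,0,0.0, 0,-0.05,0,0,0,0,0.0, 0.002,-0.05,0,0,0,0,0.0, 0.002,-0.05,0,0,0,0,0.0, 0.002,-0.05,0,0,0,0,0.0, 0.002,-0.05,0,0,0,0,0.0, 0.002,-0.045,0,0,0,0,0.0, 0.002,-0.033,0,0,0,0,0.0, 0,0,0,0,0,0,0.0, 0,0,0,0,0,0,0.0]'; python3 - <<'E'
from ov import *
o=ctrl.get_obs();print(o['eef_pos'],o['opening'])
im=ctrl.camera("wrist");C=cam("wrist",o);p=(.4804,-.1464)
cv2.imwrite("pics/g6.png",draw(im,C,[(*p,.126,.046),(*p,.121,.078),(*p,.27,.032)],1.5,(0,0,512,384)))
E
```

```text
time_s: 14.1
eef_pos: [0.4697, 0.2966, 0.332]
eef_rot: [0.002, 0.002, 0.708, -0.707]
wrist_force: [-0.5, -0.4, -1.8]
opening: 0.355
time_s: 15.6
eef_pos: [0.4797, -0.1465, 0.3278]
eef_rot: [-0.001, -0.001, 0.708, -0.706]
wrist_force: [-0.0, 0.1, -0.7]
opening: 0.36
[ 0.4797 -0.1465  0.3278] 0.3595972845277595
```

View pics/g6.png

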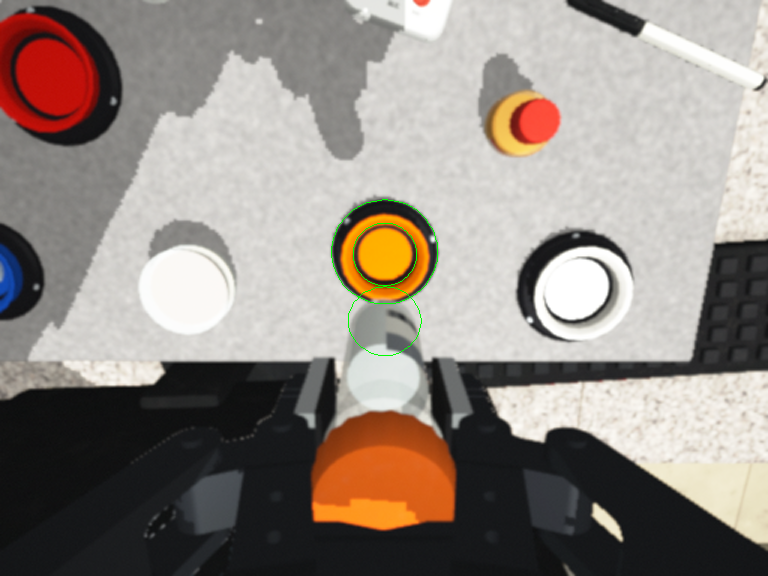

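```bash
python3 -m pendant '[0.004,0,-0.03,0,0,0,0.0, 0,0,-0.04,0,0,0,0.0, 0,0,-0.03,0,0,0,0.0, 0,0,-0.015,0,0,0,0.0, 0,0,0,0,0,0,0.0, 0,0,0,0,0,0,0.0]'; python3 - <<'E'
from ov import *
o=ctrl.get_obs();print(o['eef_pos'],o['opening'])
im=ctrl.camera("wrist");C=cam("wrist",o);p=(.4804,-.1464)
cv2.imwrite("pics/g7.png",draw(im,C,[(*p,.126,.046),(*p,.121,.078),(*p,.153,.032)],3,(140,100,380,290)))
E
```

```text
time_s: 16.4
eef_pos: [0.4856, -0.1469, 0.2158]
eef_rot: [-0.001, -0.0, -0.707, 0.708]
wrist_force: [0.4, -0.1, -0.1]
opening: 0.355
[ 0.4856 -0.1469  0.2158] 0.3550608319268589
```

View pics/g7.png

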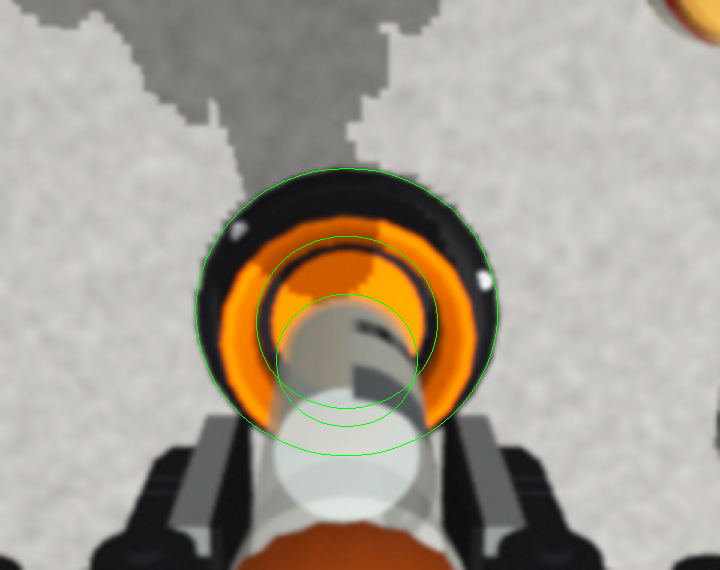

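```bash
python3 -m pendant '[0.001,0,-0.01,0,0,0,0.0, 0,0,-0.01,0,0,0,0.0, 0,0,-0.006,0,0,0,0.0, 0,0,-0.003,0,0,0,0.0, 0,0,-0.001,0,0,0,0.0, 0,0,-0.001,0,0,0,0.0, 0,0,0,0,0,0,0.0]'; python3 - <<'E'
from ov import *
o=ctrl.get_obs();print(o['eef_pos'],o['opening'])
im=ctrl.camera("wrist");C=cam("wrist",o);p=(.4804,-.1464)
cv2.imwrite("pics/g8.png",draw(im,C,[(*p,.126,.046),(*p,.121,.078)],3,(140,100,380,290)))
E
```

```text
time_s: 17.32
eef_pos: [0.4858, -0.1466, 0.1855]
eef_rot: [0.0, -0.0, 0.707, -0.707]
wrist_force: [-6.1, 3.9, 16.6]
opening: 0.357
[ 0.4858 -0.1466  0.1855] 0.3573211204081696
```

View pics/g8.png

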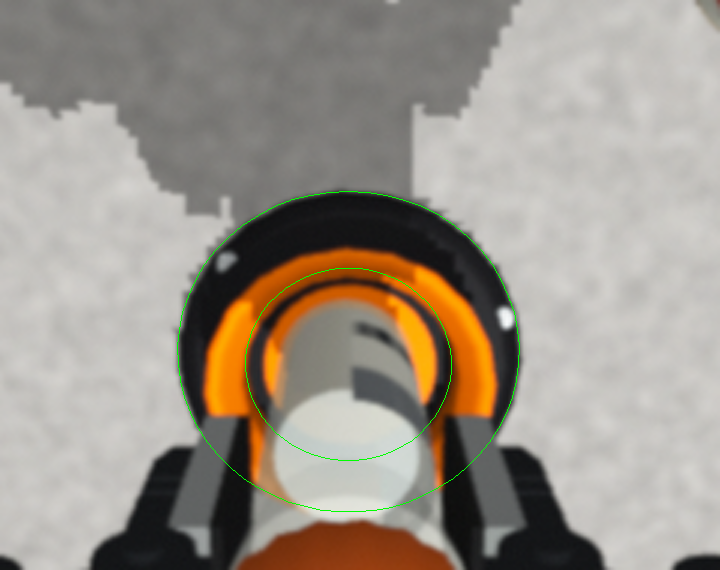

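```bash
python3 -m pendant '[0,0,0,0,0,0,0.04, 0,0,0,0,0,0,0.05, 0,0,0,0,0,0,0.085, 0,0,0,0,0,0,0.085, 0,0,0.01,0,0,0,0.085, 0,0,0.03,0,0,0,0.085, 0,0,0.05,0,0,0,0.085, 0,0,0.05,0,0,0,0.085, 0.02,-0.03,0,0,0,0,0.085, 0.03,-0.03,0,0,0,0,0.085, 0,0,0,0,0,0,0.085, 0,0,0,0,0,0,0.085]'; python3 - <<'E'
from ov import *
o=ctrl.get_obs();print(o['eef_pos'],o['opening'])
im=ctrl.camera("wrist");C=cam("wrist",o)
p=(.4804,-.1464);q=(.568,-.232);r=(.454,-.287)
cs=[(*p,.126,.032),(*p,.241,.034),(*q,.12,.04),(*q,.182,.026),(*r,.126,.054),(*r,.121,.086)]
cv2.imwrite("pics/g9.png",draw(im,C,cs,1.5,(0,0,512,384)))
E
```

```text
time_s: 18.88
eef_pos: [0.5354, -0.2064, 0.3234]
eef_rot: [-0.0, -0.0, 0.707, -0.707]
wrist_force: [0.1, -0.5, -0.2]
opening: 0.995
[ 0.5354 -0.2064  0.3234] 0.9946674227979979
```

View pics/g9.png

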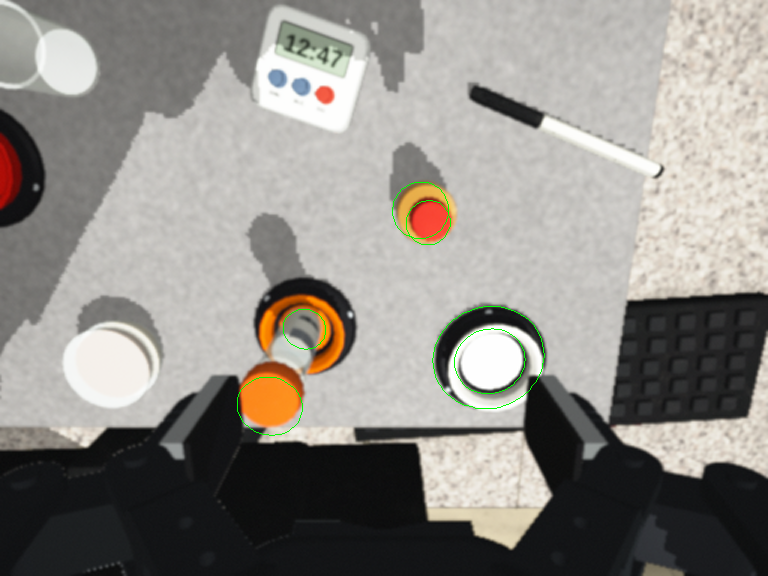

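The orange tube sits about 4 mm off-centre, inside the tolerance. Red cap at (430,221), giving (0.568,-0.233). Now the red bottle, gripping it by the cap.

```bash
python3 -m pendant '[0.033,-0.0266,-0.02,0,0,0,0.085, 0,0,-0.04,0,0,0,0.085, 0,0,-0.04,0,0,0,0.085, 0,0,-0.035,0,0,0,0.085, 0,0,-0.0244,0,0,0,0.085, 0,0,0,0,0,0,0.085, 0,0,0,0,0,0,0.085]'; python3 - <<'E'
from ov import *
o=ctrl.get_obs();print(o['eef_pos'],o['opening'])
im=ctrl.camera("wrist");C=cam("wrist",o);q=(.568,-.233)
cv2.imwrite("pics/g10.png",draw(im,C,[(*q,.12,.04),(*q,.182,.026)],1.5,(0,0,512,384)))
E
```

```text
time_s: 19.8
eef_pos: [0.5693, -0.2334, 0.1657]
eef_rot: [-0.001, -0.0, -0.707, 0.708]
wrist_force: [-0.3, 0.0, 0.2]
opening: 0.996
[ 0.5693 -0.2334  0.1657] 0.9957948445195657
```

View pics/g10.png

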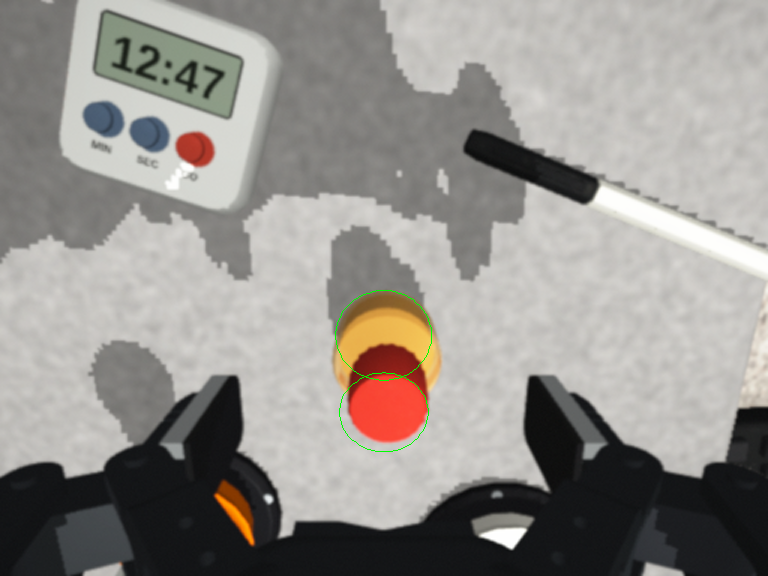

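```bash
python3 -m pendant '[0.001,-0.001,0,0,0,0,0.085, 0,0,-0.001,0,0,0,0.0, 0,0,0,0,0,0,0.0, 0,0,0,0,0,0,0.0, 0,0,0,0,0,0,0.0, 0,0,0,0,0,0,0.0, 0,0,0,0,0,0,0.0, 0,0,0,0,0,0,0.0]'; python3 - <<'E'
from ov import *
o=ctrl.get_obs();print(o['eef_pos'],o['opening'])
im=ctrl.camera("wrist");cv2.imwrite("pics/g11.png",cv2.resize(im[150:384,100:420],None,fx=2.4,fy=2.4)[:,:,::-1])
E
```

```text
time_s: 20.85
eef_pos: [0.5699, -0.2345, 0.1632]
eef_rot: [-0.0, -0.0, -0.707, 0.707]
wrist_force: [1.1, -0.5, 2.1]
opening: 0.276
[ 0.5699 -0.2345  0.1632] 0.2757657366024988
```

View pics/g11.png

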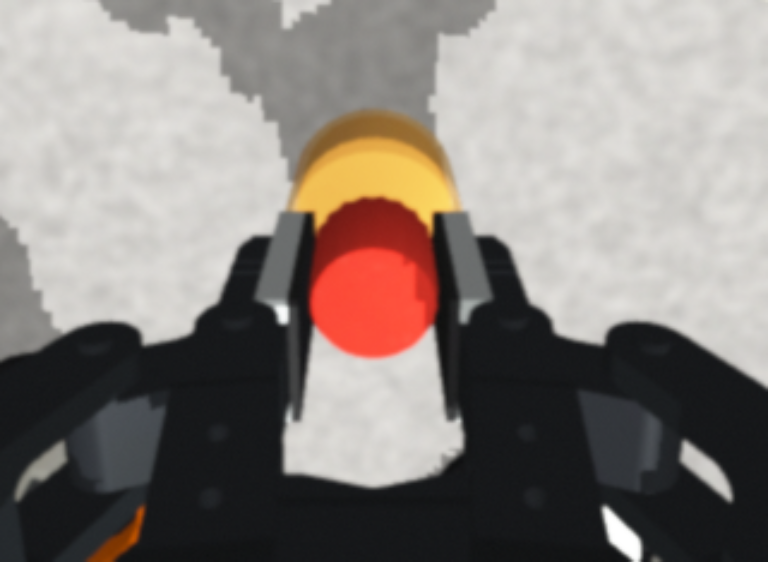

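```bash
python3 -m pendant '[0,0,0.02,0,0,0,0.0, 0,0,0.03,0,0,0,0.0, 0,0,0.03,0,0,0,0.0, 0,0.03,0,0,0,0,0.0, 0.005,0.045,0,0,0,0,0.0, 0.006,0.05,0,0,0,0,0.0, 0.006,0.05,0,0,0,0,0.0, 0.006,0.05,0,0,0,0,0.0, 0.006,0.05,0,0,0,0,0.0, 0,0.032,0,0,0,0,0.0, 0,0,0,0,0,0,0.0, 0,0,0,0,0,0,0.0]'; python3 - <<'E'
from ov import *
o=ctrl.get_obs();print(o['eef_pos'],o['opening'])
im=ctrl.camera("wrist");C=cam("wrist",o);p=(.5995,.0727)
cv2.imwrite("pics/g12.png",draw(im,C,[(*p,.126,.054),(*p,.121,.086),(*p,.20,.04)],1.5,(0,0,512,384)))
E
```

```text
time_s: 22.4
eef_pos: [0.5988, 0.0723, 0.2437]
eef_rot: [-0.0, -0.0, -0.707, 0.707]
wrist_force: [-0.7, -0.1, -0.5]
opening: 0.273
[0.5988 0.0723 0.2437] 0.2730014581892685
```

View pics/g12.png

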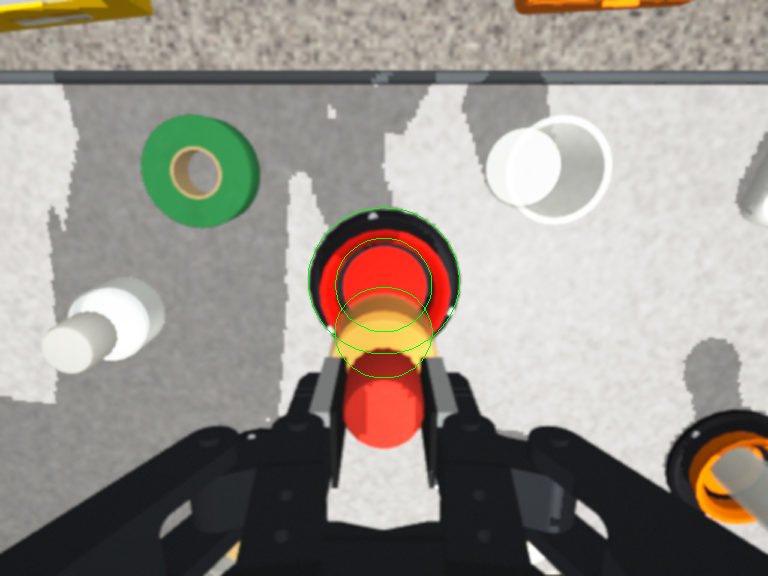

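```bash
python3 -m pendant '[0.001,0,-0.025,0,0,0,0.0, 0,0,-0.025,0,0,0,0.0, 0,0,-0.015,0,0,0,0.0, 0,0,-0.008,0,0,0,0.0, 0,0,-0.001,0,0,0,0.0, 0,0,-0.001,0,0,0,0.0, 0,0,0,0,0,0,0.0]'; python3 - <<'E'
from ov import *
im=ctrl.camera("wrist");cv2.imwrite("pics/g13.png",cv2.resize(im[100:384,100:420],None,fx=2,fy=2)[:,:,::-1])
E
```

```text
time_s: 23.32
eef_pos: [0.6004, 0.0724, 0.1692]
eef_rot: [-0.001, -0.001, -0.707, 0.707]
wrist_force: [-0.7, -1.3, 4.4]
opening: 0.274
```

View pics/g13.png

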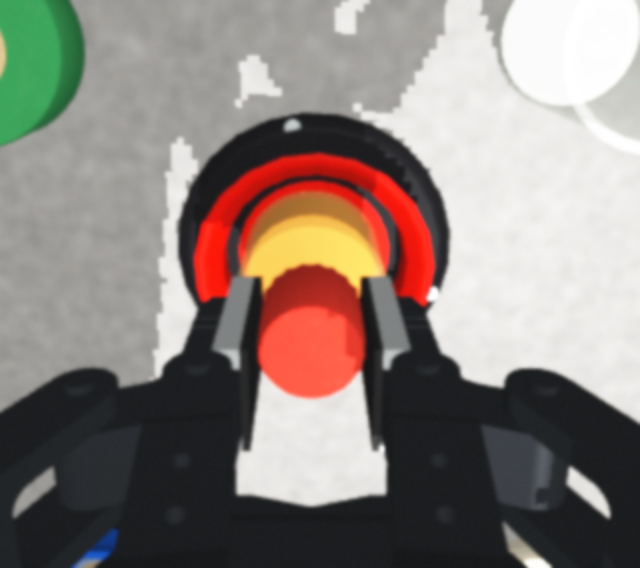

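```bash
python3 -m pendant '[0,0,0,0,0,0,0.035, 0,0,0,0,0,0,0.05, 0,0,0,0,0,0,0.085, 0,0,0,0,0,0,0.085, 0,0,0.01,0,0,0,0.085, 0,0,0.03,0,0,0,0.085, 0,0,0.04,0,0,0,0.085, -0.005,0.04,0.03,0,0,0,0.085, -0.005,0.05,0.02,0,0,0,0.085, -0.005,0.04,0,0,0,0,0.085, 0,0,0,0,0,0,0.085, 0,0,0,0,0,0,0.085]'; python3 - <<'E'
from ov import *
o=ctrl.get_obs();print(o['eef_pos'],o['opening'])
im=ctrl.camera("wrist");C=cam("wrist",o)
p=(.5995,.0727);q=(.585,.217)
cs=[(*p,.126,.04),(*p,.188,.026),(*q,.12,.04),(*q,.182,.026),(.468,.1465,.126,.032)]
cv2.imwrite("pics/g14.png",draw(im,C,cs,1.5,(0,0,512,384)))
E
```

```text
time_s: 24.88
eef_pos: [0.5847, 0.2023, 0.2982]
eef_rot: [-0.0, 0.0, -0.707, 0.707]
wrist_force: [0.2, 0.1, 0.3]
opening: 0.992
[0.5847 0.2023 0.2982] 0.9924713535810417
```

View pics/g14.png

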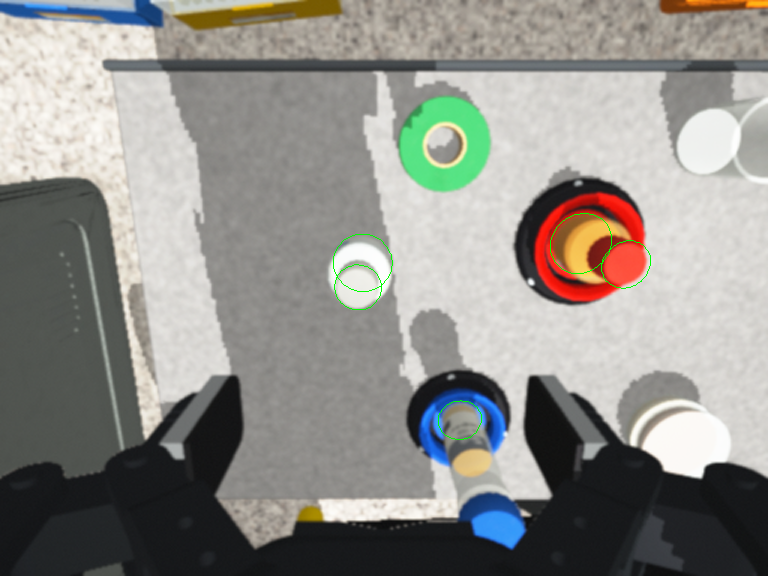

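The red bottle stands in the red holder, its cap on the predicted circle at (626,264). The white cap at (359,285) fits (0.585,0.217).

```bash
python3 -m pendant '[0.001,0.0147,-0.02,0,0,0,0.085, 0,0,-0.04,0,0,0,0.085, 0,0,-0.04,0,0,0,0.085, 0,0,-0.0347,0,0,0,0.085, 0,0,0,0,0,0,0.085, 0,0,0,0,0,0,0.085]'; python3 - <<'E'
from ov import *
o=ctrl.get_obs();print(o['eef_pos'],o['opening'])
im=ctrl.camera("wrist");C=cam("wrist",o);q=(.585,.217)
cv2.imwrite("pics/g15.png",draw(im,C,[(*q,.12,.04),(*q,.182,.026)],1.5,(0,0,512,384)))
E
```

```text
time_s: 25.68
eef_pos: [0.5863, 0.2174, 0.164]
eef_rot: [0.0, 0.0, 0.707, -0.707]
wrist_force: [0.4, 0.0, 0.4]
opening: 0.995
[0.5863 0.2174 0.164 ] 0.9953800209530874
```

View pics/g15.png

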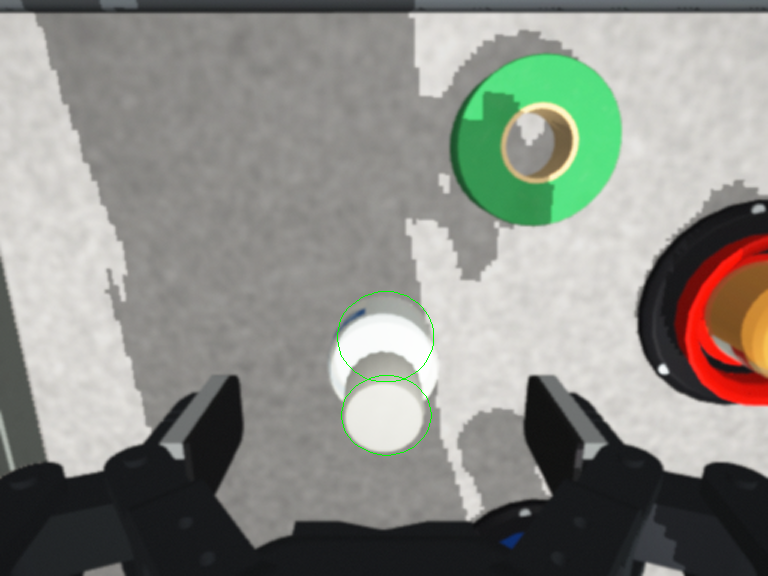

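```bash
python3 -m pendant '[-0.001,0.0005,0,0,0,0,0.085, 0,0,0,0,0,0,0.0, 0,0,0,0,0,0,0.0, 0,0,0,0,0,0,0.0, 0,0,0,0,0,0,0.0, 0,0,0,0,0,0,0.0, 0,0,0,0,0,0,0.0, 0,0,0,0,0,0,0.0]'
```

```text
time_s: 26.72
eef_pos: [0.585, 0.2178, 0.1636]
eef_rot: [0.0, 0.0, 0.707, -0.707]
wrist_force: [-0.3, -0.4, 3.1]
opening: 0.273
```

```bash
python3 -m pendant '[0,0,0.02,0,0,0,0.0, 0,0,0.05,0,0,0,0.0, 0,0,0.05,0,0,0,0.0, 0,0,0.025,0,0,0,0.0, -0.005,-0.03,0,0,0,0,0.0, -0.01,-0.045,0,0,0,0,0.0, -0.012,-0.05,0,0,0,0,0.0, -0.012,-0.05,0,0,0,0,0.0, -0.012,-0.05,0,0,0,0,0.0, -0.012,-0.05,0,0,0,0,0.0, -0.012,-0.05,0,0,0,0,0.0, -0.012,-0.05,0,0,0,0,0.0]'; python3 -m pendant '[-0.012,-0.05,0,0,0,0,0.0, -0.012,-0.04,0,0,0,0,0.0, -0.012,-0.025,0,0,0,0,0.0, -0.008,-0.0145,0,0,0,0,0.0, 0,0,0,0,0,0,0.0, 0,0,0,0,0,0,0.0]'; python3 - <<'E'
from ov import *
o=ctrl.get_obs();print(o['eef_pos'],o['opening'])
im=ctrl.camera("wrist");C=cam("wrist",o);p=(.454,-.287)
cv2.imwrite("pics/g16.png",draw(im,C,[(*p,.126,.054),(*p,.121,.086),(*p,.265,.04)],1.5,(0,0,512,384)))
E
```

```text
time_s: 28.22
eef_pos: [0.4971, -0.1585, 0.3094]
eef_rot: [-0.0, -0.0, -0.707, 0.707]
wrist_force: [1.3, -1.5, -0.2]
opening: 0.277
time_s: 28.98
eef_pos: [0.4541, -0.2857, 0.3085]
eef_rot: [0.0, -0.0, 0.707, -0.707]
wrist_force: [-0.1, 0.4, -0.3]
opening: 0.274
[ 0.4541 -0.2857  0.3085] 0.27406044241717387
```

View pics/g16.png

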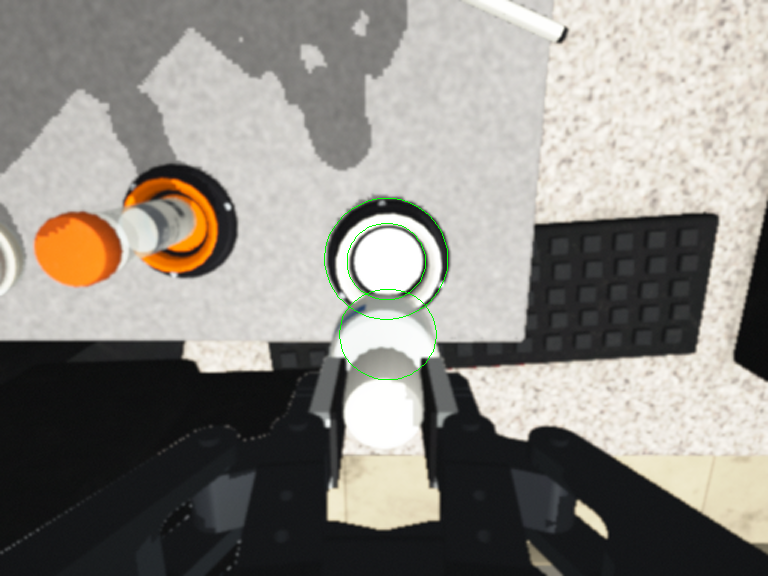

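```bash
python3 -m pendant '[0.001,-0.0015,-0.03,0,0,0,0.0, 0,0,-0.04,0,0,0,0.0, 0,0,-0.035,0,0,0,0.0, 0,0,-0.02,0,0,0,0.0, 0,0,-0.009,0,0,0,0.0, 0,0,-0.003,0,0,0,0.0, 0,0,-0.001,0,0,0,0.0, 0,0,-0.001,0,0,0,0.0, 0,0,0,0,0,0,0.0]'; python3 - <<'E'
from ov import *
im=ctrl.camera("wrist");cv2.imwrite("pics/g17.png",cv2.resize(im[100:384,100:420],None,fx=2,fy=2)[:,:,::-1])
E
```

```text
time_s: 30.15
eef_pos: [0.4549, -0.2884, 0.1698]
eef_rot: [-0.0, -0.0, -0.707, 0.707]
wrist_force: [-0.2, -0.2, -1.1]
opening: 0.275
```

View pics/g17.png

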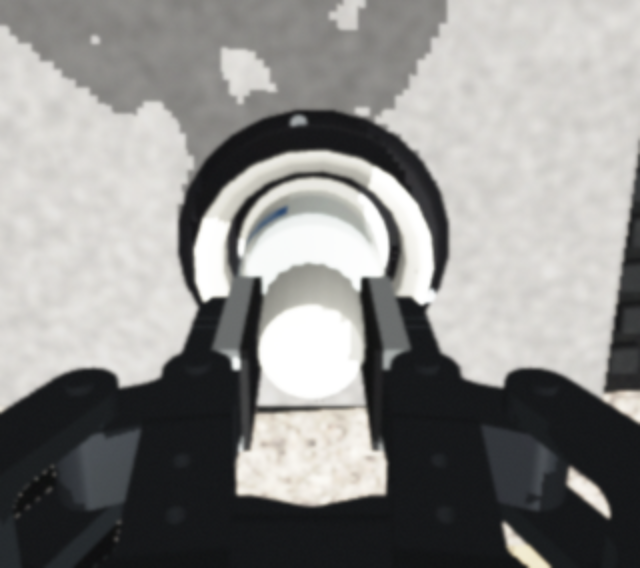

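The bottle is in the well and not yet loaded on the floor. I lower 1 mm more, release, and retreat to an overview.

```bash
python3 -m pendant '[0,0,-0.001,0,0,0,0.0, 0,0,-0.0005,0,0,0,0.0, 0,0,0,0,0,0,0.0]'; python3 -m pendant '[0,0,0,0,0,0,0.035, 0,0,0,0,0,0,0.05, 0,0,0,0,0,0,0.085, 0,0,0,0,0,0,0.085, 0,0,0.01,0,0,0,0.085, 0,0,0.03,0,0,0,0.085, 0,0,0.05,0,0,0,0.085, 0.005,0.02,0.05,0,0,0,0.085, 0.015,0.05,0.05,0,0,0,0.085, 0.015,0.05,0.05,0,0,0,0.085, 0.015,0.05,0.04,0,0,0,0.085, 0.015,0.05,0,0,0,0,0.085]'; python3 -m pendant '[0.01,0.05,0,0,0,0,0.085, 0,0.02,0,0,0,0,0.085, 0,0,0,0,0,0,0.085, 0,0,0,0,0,0,0.085]'; python3 - <<'E'
from ov import *
o=ctrl.get_obs();print(o['eef_pos'],o['opening'])
im=ctrl.camera("wrist");C=cam("wrist",o)
T=[(.468,.1465),(.4804,-.1464)];B=[(.5995,.0727),(.454,-.287)]
cs=[(*p,.126,.032) for p in T]+[(*p,.241,.034) for p in T]+[(*p,.126,.04) for p in B]+[(*p,.188,.026) for p in B]+[(.46,-.0065,.15,.061)]
cv2.imwrite("pics/f1.png",draw(im,C,cs,1.5,(0,0,512,384)))
for n in("scene","side"):
    a=ctrl.camera(n);a=a[90:310,140:440] if n=="scene" else a[60:280,180:400]
    cv2.imwrite(f"pics/f_{n}.png",cv2.resize(a,None,fx=2.6,fy=2.6,interpolation=2)[:,:,::-1])
E
```

```text
time_s: 30.58
eef_pos: [0.4554, -0.2885, 0.1696]
eef_rot: [-0.001, -0.001, -0.707, 0.707]
wrist_force: [-2.8, 1.9, 9.7]
opening: 0.274
time_s: 32.08
eef_pos: [0.5161, -0.0832, 0.4374]
eef_rot: [-0.003, -0.003, -0.706, 0.708]
wrist_force: [0.3, -0.1, -0.5]
opening: 0.996
time_s: 32.58
eef_pos: [0.5249, -0.0147, 0.4326]
eef_rot: [-0.0, -0.0, -0.707, 0.707]
wrist_force: [0.1, -0.6, 0.1]
opening: 0.995
[ 0.5249 -0.0147  0.4326] 0.9954076120787332
```

View pics/f1.png

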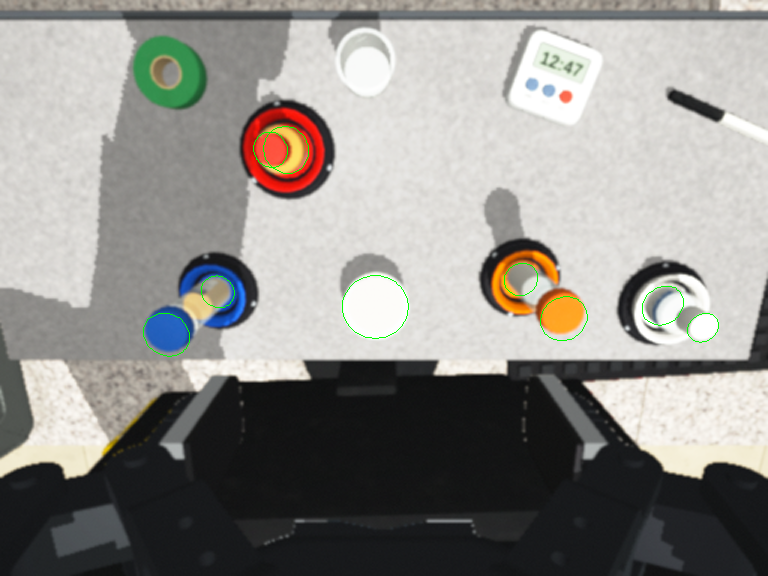

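View pics/f_scene.png

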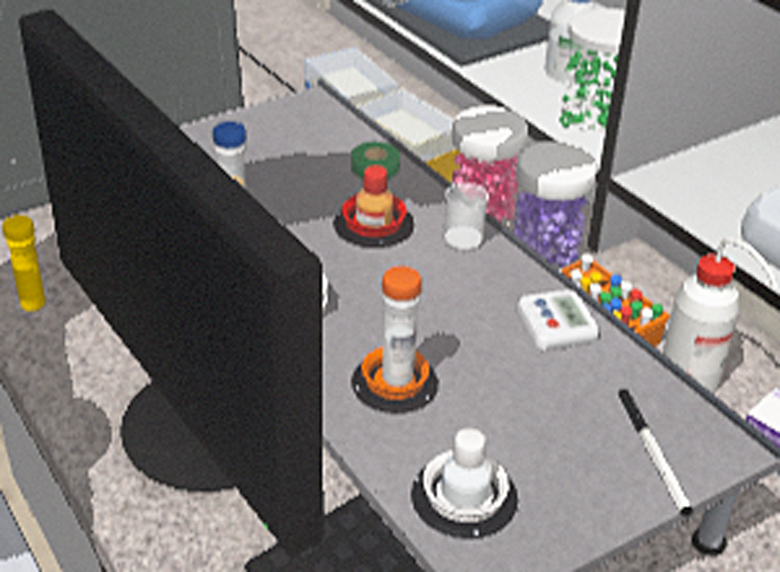

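View pics/f_side.png

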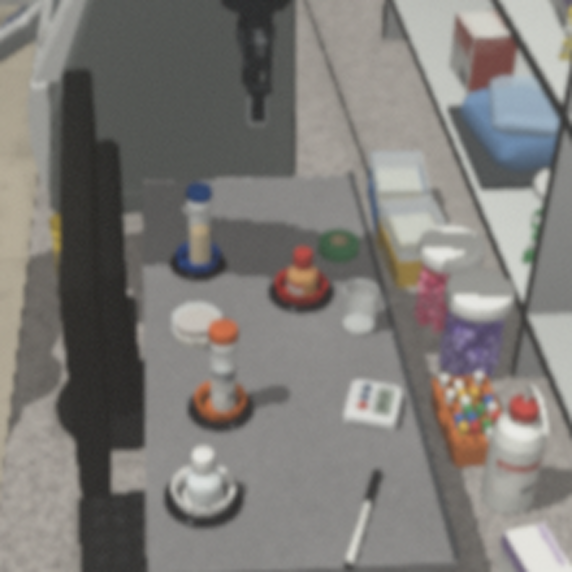

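All four containers stand upright in their own holders, and the beaker and dishes are where they started. Handing in.

```bash
python3 -c "
from bench import ctrl
print(ctrl.hand_in())"
```

```text
the job is handed in; nothing more can be done
None
```

I put the blue tube, orange tube, red bottle and white bottle in the holders matching their cap colours, then lifted the open gripper clear and handed the job in at about 33 s.

- **Placing:** I gripped the tubes by the body and the bottles by the cap. Each was lowered until the wrist felt the holder's floor, at about 4 to 17 N.
- **Last checks:** In the final wrist, scene and side pictures all four stand upright in their wells. Three line up with their holder centres to within about 2 mm; the orange tube sits about 3–4 mm off centre, against the 13 mm allowed.
- **Bystanders:** The petri dishes and beaker look unmoved, though I only compared the dishes with their measured position. The yellow look-alike was not touched.
- **Disagreements:** The detector misjudged a few holders: its best match for the blue holder in the wrist picture was the white one, and some side-view positions were about 15 mm off. I used my own fits in the wrist pictures instead. The hand-in gave no verdict.

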